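# Unlatch the loaded slide cassette and hold it over the light panel

### The job

Two slide cassettes are latched in docks on the bench; take the one that holds glass slides. Pinch its two opposite side catches together, lift it straight out of its dock, and finish holding it, still pinched, level and at rest, about 10 cm above the middle of the flat white light panel: the program ends with the cassette in the gripper, not put down. Leave the empty cassette and everything else where it is.

Things in the scene. Friction and masses are not known exactly. Their poses are not given: they have to be found in the camera images.
- loaded_cassette: slide cassette with a row of five glass slides standing in it: white open basket 100 mm long (its x), 40 mm wide over the end blocks (its y), 34 mm tall (slides to 36 mm), 0.15 to 0.3 kg; origin at the centre of its underside, z up. In the middle of each long side, at +y and -y, stands a grey spring catch with an upright finger plate
- loaded_pinch (a point): midway between the loaded cassette's two finger plates, 52 mm above its origin: the centre for a pinch along its y. Plates 32 mm wide (along x), grippable 37 to 66 mm above the cassette's origin, nothing between them there. Outer faces 54 mm apart at rest, 41 mm fully pinched
- loaded_catch_left (a joint): travel of the catch on the cassette's +y side: 0 out (latched), 0.0065 m fully in; spring 2.5 N at rest to 6 N fully in, springs out when let go. A hook at its foot sits under a lip of the dock and is free only beyond 0.004; with both free the cassette lifts straight up
- loaded_catch_right (a joint): the same for the catch on the cassette's -y side
- loaded_dock: fixed grey base 124x84 mm in which the loaded cassette sits; origin at the centre of its underside on the worktop, axes as the cassette's; the cassette's underside rests 8 mm above this origin; the guides and the two lips rise to 26 mm, so fingertips 30 mm or more above the worktop pass over the dock
- empty_cassette: a second cassette, the same but without slides, latched in a dock of its own; origin at the centre of its underside
- empty_dock: the dock of the empty cassette, like loaded_dock; origin at the centre of its underside
- light_panel: fixed flat inspection panel, aluminium frame 120 mm (its x) by 150 mm (its y) with a white top, 15 mm tall; origin at the centre of its underside
- panel_top (a point): the middle of the panel's white top face, 15 mm above the worktop
- clamp_screw_a: bystander: low grey screw cap with a flange, 27 mm across, 17 mm tall; origin at the centre of its underside
- clamp_screw_b: bystander: a second, like clamp_screw_a; origin at the centre of its underside
- vial_a: bystander: closed sample vial, 24 mm across, 56 mm tall; origin at the centre of its underside
- vial_b: bystander: closed sample vial, 24 mm across, 56 mm tall; origin at the centre of its underside
- small_beaker: bystander: small glass beaker, 55x61 mm, 56 mm tall; origin at the centre of its underside
- boat: bystander: square open weighing boat, 48x48 mm, 18 mm tall; origin at the centre of its underside
- beaker_b: bystander, fixed: large glass beaker 107x113 mm, 119 mm tall, into which tubing hangs; it may stand on the way between docks and panel: carry over or round it; origin at the centre of its underside

How it is judged:
On the way, in this order (a step that is already met when the one before it is completed fails the run):
1. both catches of the loaded cassette are pinched in while it still sits in its dock (value of joint each of loaded_catch_left, loaded_catch_right above 0.004 m and z of loaded_cassette in the frame of loaded_dock below 0.02 m and contact force between the fingers and loaded_cassette above 1 N), for 0.1 s.
2. the loaded cassette is lifted free, straight above its dock (value of joint each of loaded_catch_left, loaded_catch_right above 0.004 m and z of loaded_cassette in the frame of loaded_dock above 0.03 m and horizontal distance between loaded_cassette and loaded_dock below 0.08 m and contact force between loaded_cassette and loaded_dock below 0.1 N and contact force between the fingers and loaded_cassette above 1 N), for 0.05 s.
At the end, for the whole second after the job is handed in: Loaded cassette held by the fingers, both catches in over 4 mm, underside 60 to 150 mm above the panel top, centre within 30 mm of its middle, level within 0.15 rad, slower than 20 mm/s, not touching the panel; empty cassette moved under 10 mm, bystanders under 30 mm (value of joint each of loaded_catch_left, loaded_catch_right above 0.004 m and contact force between the fingers and loaded_cassette above 1 N and horizontal distance between loaded_cassette and panel_top below 0.03 m and z of loaded_cassette in the frame of panel_top between 0.06 and 0.15 m and angle between loaded_cassette's own z axis and vertical below 0.15 rad and linear speed of loaded_cassette below 0.02 m/s and contact force between loaded_cassette and light_panel below 0.05 N and distance of empty_cassette from where it was at the start of the episode below 0.01 m and distance of each of clamp_screw_a, clamp_screw_b, vial_a, vial_b, small_beaker, boat from where it was at the start of the episode below 0.03 m); the arm keeps its last pose, push and grip.
It fails at once if the empty cassette is moved by more than 10 mm (distance of empty_cassette from where it was at the start of the episode above 0.01 m).
It fails at once if a bystander is knocked more than 30 mm away (distance of any of clamp_screw_a, clamp_screw_b, vial_a, vial_b, small_beaker, boat from where it was at the start of the episode above 0.03 m).
It also fails if it takes over 46 s, if anything falls off the work surface, if the arm or the gripper's body presses on something with over 40 N, if the wrist force passes 120 N, or if a joint passes its speed limit or range.

### The arm

A 7-joint arm with a two-finger parallel gripper is mounted at the origin on a cart in front of the work surface, level with it; the furniture and walls round the work are solid. World frame = base frame: x ahead of the robot, y to its left, z up, the work surface at z = 0. Lengths are in m, angles in rad, forces in N, time in s.
With the tool pointing down it reaches from about 0.425 to 0.95 m from the base axis. Payload 4.7 kg.
Tool frame: the origin (TCP) lies at the very end of the fingers, on their centre line; the grasp point (between the pads) lies 19 mm behind it; z points along the fingers, y is the direction in which the jaws open and shut (so a half turn about z gives the same grasp; the last joint's range is limited). The gripper opens to 87 mm and grips with 3 to 60 N. Pads are 19 mm wide; open, the fingers measure 117 mm over their backs; the gripper's body (75 mm by 190 mm) begins 51 mm behind the grasp point.
Start: joints at [1.089, 0.469, -0.049, 1.532, 0.024, 1.141, -0.082], TCP at [0.295, -0.607, 0.223] pointing down, gripper open.
Joint ranges: [-2.59, 2.59], [-0.33, 1.99], [-1.39, 1.29], [0.1, 2.45], [-1.04, 4.18], [0.21, 1.99], [-2.66, 2.66]. Speed limits (rad/s): [2.57, 2.57, 3.14, 3.14, 3.14, 3.14, 3.14].

### API

Orientations are given as a rotation vector (axis times angle).
In Python, from station import manip, capture, camera_model gives the robot as it stands. The module is installed in compiled form; this text tells all that it offers.
- The arm moves only by the tool move_arm, never from a script. Its argument "motion" is a list of rows, each a list of 5 numbers: the shift along the world's x, y, z in m, then the turn about the world's z in degrees, then the finger opening in m, from 0 to 0.087. In form: [[dx, dy, dz, twist, jaw], ...]. A call has 1 to 8 rows; each row shifts and turns the commanded pose from where the row before left it; what a row does not reach is not made up. A row lasts 1/8 s, in which the tool goes at most 62.5 mm and 10.7 degrees, less where a joint would pass 70% of its speed; a pose out of reach is approached as far as the arm can. A call with a gripper value outside its range is refused whole. The fingers move at their own pace and stop on an object; the grip force is fixed at half the most. Time passes only in rows, so rows that do not move let the fingers close. It gives the time, the measured TCP pose, the force and the opening at its end, in the units of the state.
- manip.observe(): the state, without advancing time (a new reading comes with each control period).
- capture(name): name is "scene" or "side" or "wrist"; returns the picture (420x560x3 uint8, red, green, blue); there is no depth.
- camera_model(name): a dict with "K" (3x3 intrinsics, pixels), "extrinsics" (4x4, takes a point from world to camera coordinates); the wrist camera has in their place "hand_eye" (4x4, takes a point from camera to tool coordinates, whose origin is the TCP and whose axes are the flange's). Camera axes: x right, y down, z forward; pixel columns grow to the right and rows downward; lengths in m; the calibration is good to about 2 mm. A picture is of the moment at which its call begins: read the wrist's pose just before it. camera_model takes no time and is no camera call.
- manip.close_job(): hands the job in, once; it reports no verdict.
The state is a dict: "time": time; "qpos": joint angles; "joint_velocities": joint speeds; "effort": joint torques, N m; "tcp_pos": TCP position; "eef_rot": TCP orientation; "force": force on the tool from outside, world axes, zero at the start; "wrist_torque": the same for the moment, N m; "opening": opening from 0.0 (shut) to 1.0 (fully open).
Only numpy, scipy, OpenCV 4.12 (cv2) and the standard library are available. Lean on these libraries where they do the work, as an engineer would, in place of code of your own. Each camera call takes 0.05 s, during which the arm holds its last target.

## Working session

There is one attempt and no reset: what is moved stays moved. The work goes in short steps, Python scripts to look and compute and a tool call to move; the robot and the scene stay as the last step left them, time stands still between calls to the robot, and variables do not carry over. Pictures are saved under pics/ and viewed, and the job is handed in when it is done.

Besides the shell and the picture viewer there is one more tool, called after "Call:" in YAML: its name, and indented under it one key for each argument. move_arm: Moves the arm, as the interface text tells. Its arguments: {"type":"object","properties":{"motion":{"type":"array"}},"required":["motion"]}

```bash
mkdir -p pics; python3 - <<'E'
from station import manip, capture, camera_model
import cv2
s=manip.observe(); print({k:s[k] for k in('time','tcp_pos','eef_rot','opening')})
for n in("scene","side","wrist"):
    cv2.imwrite(f"pics/{n}0.png",cv2.cvtColor(capture(n),cv2.COLOR_RGB2BGR)); m=camera_model(n)
    print(n,{k:(v.tolist() if hasattr(v,'tolist') else v) for k,v in m.items()})
E
```

```text
{'time': 0.0, 'tcp_pos': array([ 0.29506597, -0.60643642,  0.22148605]), 'eef_rot': array([-3.05957168e+00, -7.04843649e-01,  7.79182901e-04]), 'opening': 1.000003223895711}
scene {'K': [[383.23447324092524, 0.0, 278.31676564312545], [0.0, 383.23447324092524, 214.50358115975885], [0.0, 0.0, 1.0]], 'extrinsics': [[-0.8752574287985437, -0.4832727409499724, 0.019284480487257685, 0.46629248817472263], [-0.21610969152825596, 0.35510445197293483, -0.9095039468944397, 0.12890734568127624], [0.4326904604454836, -0.8002176491703383, -0.4152477325594601, 0.9027757015095884], [0.0, 0.0, 0.0, 1.0]]}
side {'K': [[415.516281077099, 0.0, 280.3574893303234], [0.0, 415.516281077099, 209.80299439576217], [0.0, 0.0, 1.0]], 'extrinsics': [[0.9648844026710013, -0.2618479777884861, -0.02082608965469918, -0.47033767799143716], [-0.18594409267543222, -0.6248780207181073, -0.7582560607225839, 0.20296506047965807], [0.1855340504633458, 0.735501934566797, -0.6516241404116054, 0.8093306598711142], [0.0, 0.0, 0.0, 1.0]]}
wrist {'K': [[322.8037489888723, 0.0, 279.1705504270447], [0.0, 322.8037489888723, 209.17858308179032], [0.0, 0.0, 1.0]], 'hand_eye': [[-0.0006704039774727483, -0.9573983842994355, -0.2887696041818352, 0.07921336949213972], [0.9999996582574804, -0.0007815448768692376, 0.0002695784212667412, -0.00037159572012224196], [-0.0004837803497065597, -0.2887693247705377, 0.957398581066495, -0.16345233571609427], [0.0, 0.0, 0.0, 1.0]]}
```

View pics/scene0.png

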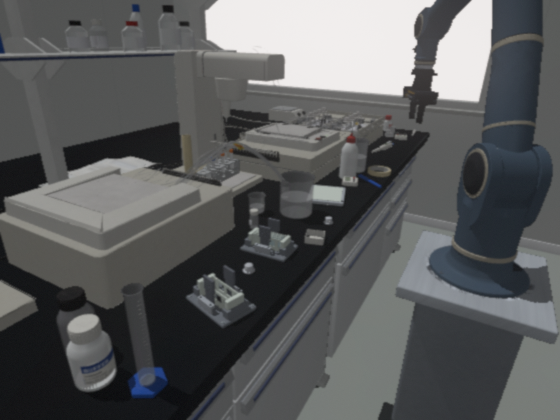

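View pics/side0.png

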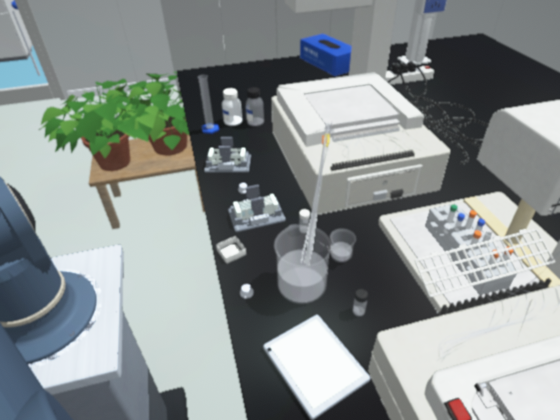

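View pics/wrist0.png

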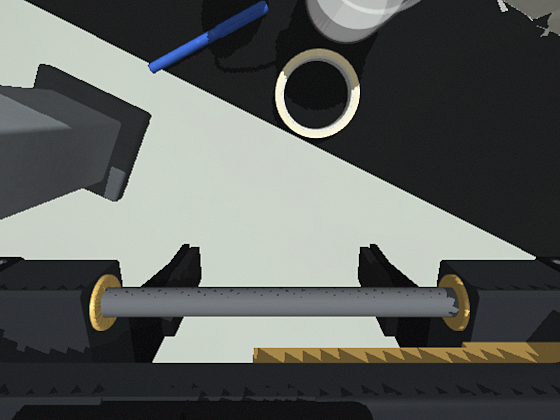

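The scene view shows two docks at about (268,240) and (220,295), with the panel at (327,195). In the side view the docks are at (257,210) and (228,158) and the panel at (316,364). I'll zoom in to see which cassette has slides.

```bash
cat > h.py <<'E'
import numpy as np, cv2
from station import manip, capture, camera_model
from scipy.spatial.transform import Rotation as R
def ray(n,u,v,s=None):
    m=camera_model(n); K=np.array(m['K']); d=np.linalg.inv(K)@[u,v,1]
    if n=='wrist':
        H=np.array(m['hand_eye']); Rt=R.from_rotvec(s['eef_rot']).as_matrix()
        return Rt@H[:3,3]+s['tcp_pos'], Rt@H[:3,:3]@d
    E=np.array(m['extrinsics']); return -E[:3,:3].T@E[:3,3], E[:3,:3].T@d
def onz(n,u,v,z,s=None):
    o,d=ray(n,u,v,s); return o+d*(z-o[2])/d[2]
def tri(a,b):
    (o1,d1),(o2,d2)=a,b
    t=np.linalg.lstsq(np.c_[d1,-d2],o2-o1,rcond=None)[0]
    p,q=o1+t[0]*d1,o2+t[1]*d2; return (p+q)/2,np.linalg.norm(p-q)
def proj(n,p,s=None):
    m=camera_model(n); K=np.array(m['K'])
    if n=='wrist':
        H=np.array(m['hand_eye']); T=np.eye(4);T[:3,:3]=R.from_rotvec(s['eef_rot']).as_matrix();T[:3,3]=s['tcp_pos']
        E=np.linalg.inv(T@H)
    else: E=np.array(m['extrinsics'])
    c=K@(E[:3,:3]@p+E[:3,3]); return c[:2]/c[2]
E
python3 - <<'E'
from h import *
a=cv2.imread('pics/scene0.png')[205:325,180:340]; b=cv2.imread('pics/side0.png')[130:260,190:350]
cv2.imwrite('pics/z1.png',cv2.resize(a,None,fx=5,fy=5,interpolation=2)); cv2.imwrite('pics/z2.png',cv2.resize(b,None,fx=4.6,fy=4.6,interpolation=2))
for nm,sc,sd,z in [('near',(268,242),(257,212),.02),('far',(220,298),(228,160),.02),('panel',(327,195),(316,364),.015),('beak',(296,200),(302,270),.05),
 ('vialpanel',None,(361,302),.03),('screwA',(328,220),(246,291),.01),('boat',(316,237),(231,249),.01),('screwB',(248,268),(243,188),.01),('sbeak',(257,203),(342,245),.03),('vial',(254,217),(305,220),.03)]:
    print(nm, sc and onz('scene',*sc,z).round(3), onz('side',*sd,z).round(3))
E
```

```text
near [0.47  0.169 0.02 ] [0.471 0.152 0.02 ]
far [0.435 0.414 0.02 ] [0.442 0.393 0.02 ]
panel [ 0.47  -0.222  0.015] [ 0.481 -0.254  0.015]
beak [ 0.502 -0.051  0.05 ] [ 0.512 -0.077  0.05 ]
vialpanel None [ 0.6   -0.166  0.03 ]
screwA [ 0.397 -0.051  0.01 ] [ 0.399 -0.065  0.01 ]
boat [0.384 0.064 0.01 ] [0.39  0.058 0.01 ]
screwB [0.456 0.282 0.01 ] [0.459 0.267 0.01 ]
sbeak [ 0.614 -0.011  0.03 ] [ 0.621 -0.017  0.03 ]
vial [0.568 0.079 0.03 ] [0.569 0.082 0.03 ]
```

View pics/z1.png

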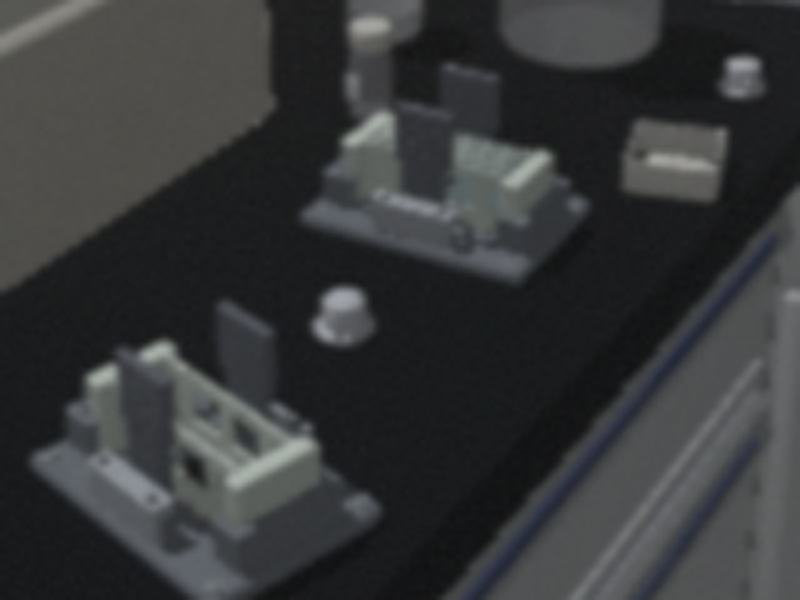

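View pics/z2.png

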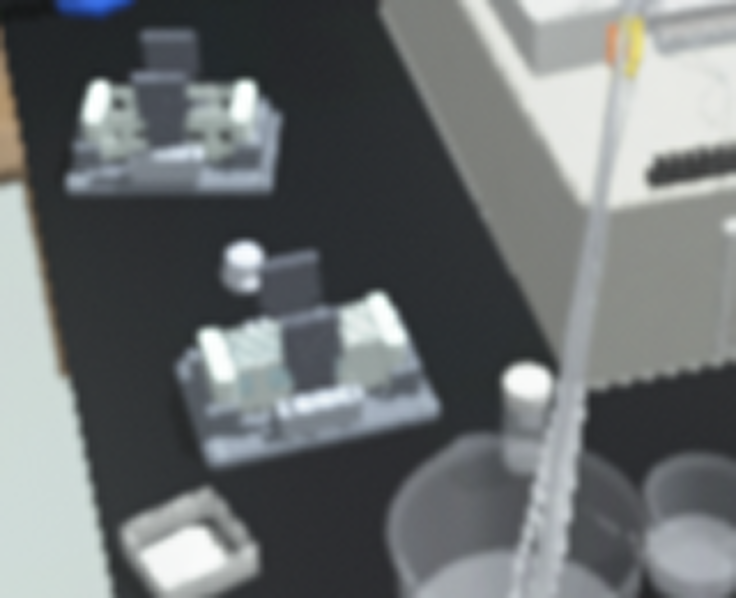

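```bash
python3 - <<'E'
from h import *
a=cv2.imread('pics/scene0.png')[120:245,190:370]; b=cv2.imread('pics/side0.png')[110:420,220:400]
cv2.imwrite('pics/z3.png',cv2.resize(a,None,fx=4.4,fy=4.4,interpolation=2)); cv2.imwrite('pics/z4.png',cv2.resize(b,None,fx=1.9,fy=1.9,interpolation=2))
for nm,sc,sd in [('pl+y',(265,226.6),(253,185.9)),('pl-y',(274,218.8),(257.2,198))]:
    print(nm,tri(ray('scene',*sc),ray('side',*sd)), onz('scene',*sc,.076),onz('side',*sd,.076))
s=manip.observe(); print(R.from_rotvec(s['eef_rot']).as_matrix().round(3), s['qpos'])
# plate direction in side: top edges
for p,q in [((281,320),(337,306)),((260,265),(320,250))]:
    d=onz('side',190+q[0]/4.6,130+q[1]/4.6,.076)-onz('side',190+p[0]/4.6,130+p[1]/4.6,.076); print(d, np.degrees(np.arctan2(d[1],d[0])))
E
```

```text
pl+y (array([0.47047516, 0.18621275, 0.07177221]), np.float64(0.004441578145799055)) [0.46316103 0.19490154 0.076     ] [0.47166709 0.18259976 0.076     ]
pl-y (array([0.47101707, 0.13880624, 0.07263764]), np.float64(0.0018240369245469457)) [0.46632208 0.14563156 0.076     ] [0.47115762 0.1354246  0.076     ]
[[ 0.899  0.438 -0.001]
 [ 0.438 -0.899  0.001]
 [-0.    -0.001 -1.   ]] [ 1.08909474  0.46925212 -0.04857628  1.53341843  0.02411302  1.14099861
 -0.08228383]
[0.02907192 0.00278324 0.        ] 5.4686303544388
[0.03229501 0.00350144 0.        ] 6.18785806073806
```

View pics/z3.png

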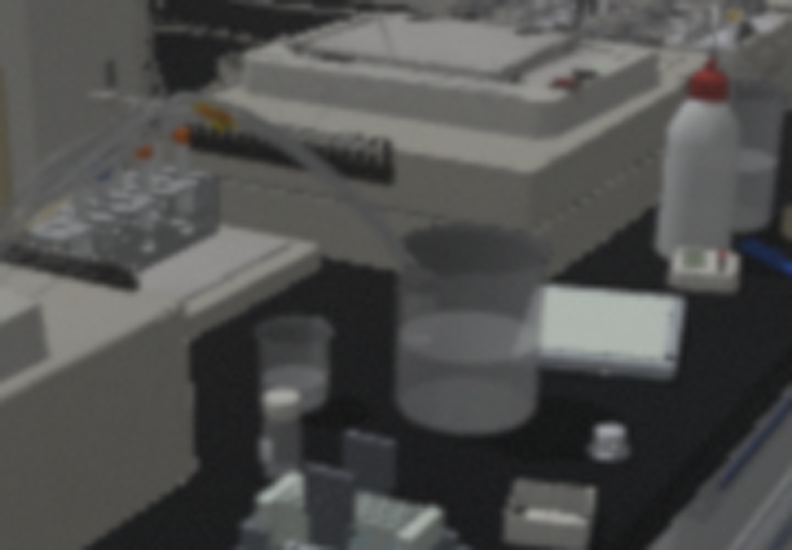

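View pics/z4.png

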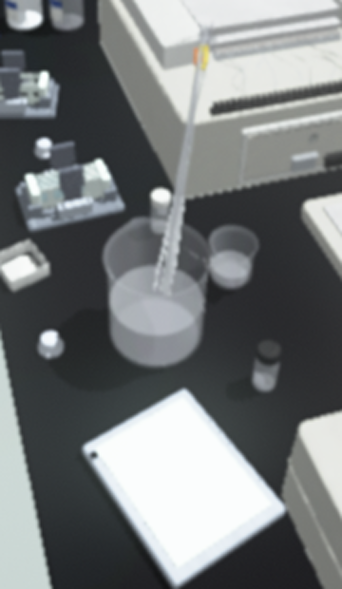

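```bash
python3 - <<'E'
from h import *
f4=lambda x,y:(220+x/1.9,110+y/1.9); f3=lambda x,y:(190+x/4.4,120+y/4.4)
print('yellow',tri(ray('scene',*f3(213,117)),ray('side',*f4(202,56))))
for i in [(410,245),(350,185),(300,148)]:
  for j in [(165,250),(180,190),(190,130),(196,90)]:
    p,e=tri(ray('scene',*f3(*i)),ray('side',*f4(*j)))
    if e<.02: print(i,j,p.round(3),round(e,3))
c=np.array([onz('side',*f4(*q),.015) for q in [(185,390),(84,450),(178,584),(287,508)]]); print(c.round(3),c.mean(0).round(3))
c=np.array([onz('scene',*f3(*q),.015) for q in [(545,285),(684,293),(674,370),(540,355)]]); print(c.round(3),c.mean(0).round(3))
# beaker rim
for q in [(397,240),(552,240),(470,222),(470,275)]: print('rim sc',onz('scene',*f3(*q),.119).round(3))
for q in [(103,250),(210,250),(157,215),(157,300)]: print('rim sd',onz('side',*f4(*q),.119).round(3))
E
```

```text
yellow (array([0.61059843, 0.0882852 , 0.22884631]), np.float64(0.00627370305319041))
(300, 148) (190, 130) [0.582 0.024 0.192] 0.012
[[ 0.515 -0.162  0.015]
 [ 0.405 -0.198  0.015]
 [ 0.45  -0.336  0.015]
 [ 0.561 -0.301  0.015]] [ 0.483 -0.249  0.015]
[[ 0.548 -0.289  0.015]
 [ 0.445 -0.332  0.015]
 [ 0.396 -0.176  0.015]
 [ 0.49  -0.151  0.015]] [ 0.47  -0.237  0.015]
rim sc [ 0.558 -0.052  0.119]
rim sc [ 0.469 -0.109  0.119]
rim sc [ 0.533 -0.114  0.119]
rim sc [ 0.485 -0.016  0.119]
rim sd [ 0.464 -0.053  0.119]
rim sd [ 0.565 -0.083  0.119]
rim sd [ 0.53  -0.019  0.119]
rim sd [ 0.495 -0.13   0.119]
```

```bash
python3 - <<'E'
from h import *
f3=lambda x,y:(190+x/4.4,120+y/4.4)
for q in [(655,250),(735,255),(690,285)]: print(onz('scene',*f3(*q),0).round(3))
b=onz('scene',*f3(695,262),0)
for z in (.1,.15,.2,.25,.3): print(z,proj('scene',b+[0,0,z]))
print(f3(708,55))
E
```

```text
[ 0.518 -0.462  0.   ]
[ 0.452 -0.487  0.   ]
[ 0.46  -0.392  0.   ]
0.1 [350.49721644 154.11906192]
0.15 [351.82482684 140.84312361]
0.2 [353.19220119 127.16955068]
0.25 [354.60115315 113.08020686]
0.3 [356.05360837  98.55583593]
(350.9090909090909, 132.5)
```

Call:
move_arm:
  motion:
    - [0,0.01,0.04,0,0.087]
    - [0.01,0.05,0.02,-3,0.087]
    - [0.01,0.055,0,-3,0.087]
    - [0.01,0.055,0,-3,0.087]
    - [0.01,0.055,0,-3,0.087]
    - [0.015,0.055,0,-3,0.087]
    - [0.015,0.055,0,-3,0.087]
    - [0.015,0.055,0,-2,0.087]

```text
time: 1.15
tcp_pos: [0.3804, -0.2151, 0.2826]
eef_rot: [3.137, 0.161, 0.0]
force: [0.9, 0.6, -0.1]
opening: 1.001
```

Call:
move_arm:
  motion:
    - [0.012,0.055,0,0,0.087]
    - [0.012,0.055,0,0,0.087]
    - [0.012,0.055,0,0,0.087]
    - [0.012,0.055,0,0,0.087]
    - [0.012,0.055,0,0,0.087]
    - [0.012,0.055,0,0,0.087]
    - [0.01,0.045,0,0,0.087]
    - [0,0,0,0,0.087]

```text
time: 2.15
tcp_pos: [0.4619, 0.162, 0.2825]
eef_rot: [-3.135, -0.174, 0.001]
force: [-0.3, -0.3, 0.4]
opening: 0.998
```

```bash
python3 - <<'E'
from h import *
s=manip.observe(); print({k:s[k] for k in('time','tcp_pos','eef_rot')})
im=cv2.cvtColor(capture('wrist'),cv2.COLOR_RGB2BGR); cv2.imwrite('pics/w1.png',im); np.save('s1.npy',np.r_[s['tcp_pos'],s['eef_rot']])
E
```

```text
{'time': 2.15, 'tcp_pos': array([0.46189892, 0.16195455, 0.28248371]), 'eef_rot': array([-3.13455334e+00, -1.73913156e-01,  6.43479223e-04])}
```

View pics/w1.png

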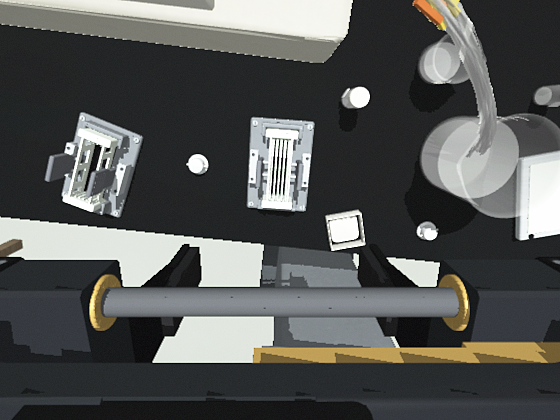

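```bash
python3 - <<'E'
import cv2
a=cv2.imread('pics/w1.png')[105:225,230:330]
cv2.imwrite('pics/z5.png',cv2.resize(a,None,fx=5,fy=5,interpolation=2))
E
```

```text
(no output)
```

View pics/z5.png

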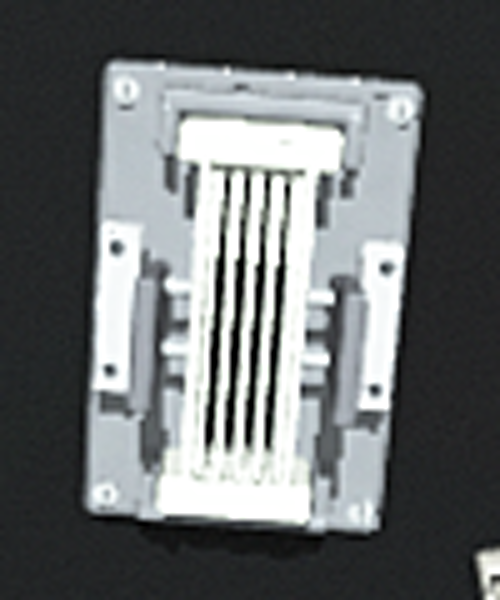

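```bash
python3 - <<'E'
from h import *
v=np.load('s1.npy'); s=dict(tcp_pos=v[:3],eef_rot=v[3:])
f=lambda x,y:(230+x/5-.4,105+y/5-.4)
for nm,z,P in [('dock',.006,[(125,90),(400,108),(360,512),(105,493)]),('blocks',.042,[(182,118),(343,128),(307,523),(160,515)]),('lips',.026,[(116,246),(386,268),(376,390),(110,372)])]:
    p=np.array([onz('wrist',*f(*q),z,s) for q in P])[:,:2]
    a=(p[0]+p[1]-p[2]-p[3])/2
    print(nm,p.mean(0).round(4),'len',np.linalg.norm(a).round(4),'wid',np.linalg.norm(p[0]-p[1]).round(4),np.linalg.norm(p[3]-p[2]).round(4),'ang',np.degrees(np.arctan2(a[1],a[0])).round(2))
T=R.from_rotvec(s['eef_rot']).as_matrix(); print('tool x ang',np.degrees(np.arctan2(T[1,0],T[0,0])))
E
```

```text
dock [0.4696 0.1637] len 0.1111 wid 0.0727 0.0725 ang 2.07
blocks [0.4704 0.1636] len 0.1008 wid 0.0392 0.0385 ang 2.15
lips [0.4698 0.1637] len 0.0327 wid 0.0701 0.0706 ang 2.62
tool x ang 6.351343727602545
```

Call:
move_arm:
  motion:
    - [0.004,0.001,-0.04,-2,0.087]
    - [0.004,0.001,-0.045,-2,0.087]
    - [0,0,-0.045,0,0.087]
    - [0,0,-0.04,0,0.087]
    - [0,0,-0.02,0,0.087]
    - [0,0,0,0,0.087]

```text
time: 2.95
tcp_pos: [0.4692, 0.1577, 0.0912]
eef_rot: [3.139, 0.05, -0.006]
force: [-0.9, -0.3, 1.0]
opening: 0.999
```

```bash
python3 - <<'E'
from h import *
s=manip.observe(); T=R.from_rotvec(s['eef_rot']).as_matrix();print(s['tcp_pos'],s['time'],np.degrees(np.arctan2(T[1,0],T[0,0])))
a=capture('wrist');b=capture('side')
cv2.imwrite('pics/w2.png',cv2.cvtColor(a,cv2.COLOR_RGB2BGR))
cv2.imwrite('pics/sd2.png',cv2.resize(cv2.cvtColor(b,cv2.COLOR_RGB2BGR)[110:290,150:390],None,fx=3,fy=3,interpolation=2))
for z in(.042,):
  for dx in(-.05,.05): 
    for dy in(-.02,.02):
      c,n=np.cos(.038),np.sin(.038); print(proj('wrist',np.array([.470+dx*c-dy*n,.1637+dx*n+dy*c,z]),s).round())
E
```

```text
[0.46924367 0.15772754 0.09117093] 2.95 1.8195953944953769
[299. 291.]
[245. 291.]
[300. 156.]
[239. 157.]
```

View pics/w2.png

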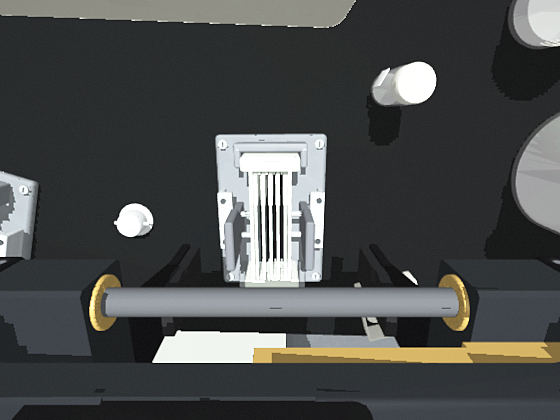

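View pics/sd2.png

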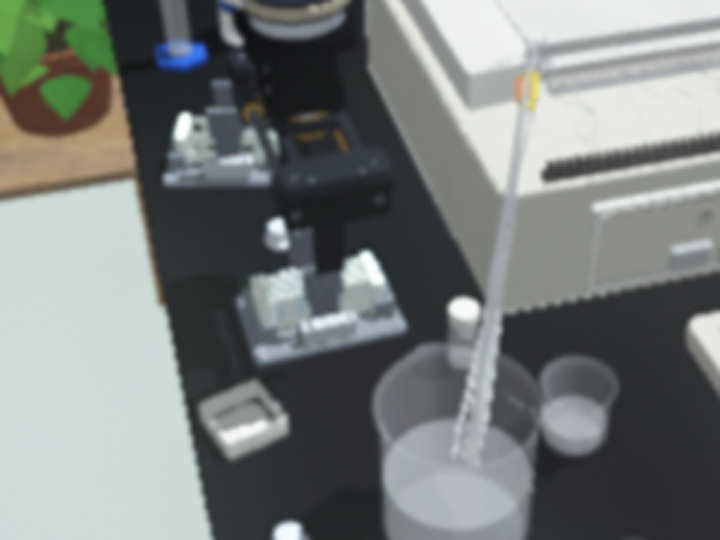

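The wrist view shows the cassette between the fingers, and its end block at (241–300,155) matches the prediction. The TCP is 6 mm off in y, so I'll correct that while going down.

Call:
move_arm:
  motion:
    - [0.001,0.006,0,0,0.087]
    - [0,0,-0.02,0,0.087]
    - [0,0,-0.01,0,0.087]
    - [0,0,0,0,0.087]

```text
time: 3.55
tcp_pos: [0.4711, 0.1661, 0.0625]
eef_rot: [3.141, 0.054, -0.001]
force: [0.1, 0.5, 0.5]
opening: 1.0
```

Call:
move_arm:
  motion:
    - [-0.001,-0.002,-0.011,0,0.087]
    - [0,0,-0.01,0,0.087]
    - [0,0,0,0,0.087]
    - [0,0,0,0,0.087]

```text
time: 4.05
tcp_pos: [0.4704, 0.1642, 0.0416]
eef_rot: [-3.141, -0.053, -0.0]
force: [1.0, 0.3, 0.0]
opening: 0.994
```

Call:
move_arm:
  motion:
    - [0,0,0,0,0.055]
    - [0,0,0,0,0.045]
    - [0,0,0,0,0.035]
    - [0,0,0,0,0.02]
    - [0,0,0,0,0.02]
    - [0,0,0,0,0.02]
    - [0,0,0,0,0.02]
    - [0,0,0,0,0.02]

```text
time: 5.05
tcp_pos: [0.4704, 0.1639, 0.042]
eef_rot: [3.141, 0.053, 0.0]
force: [-1.4, -0.7, 5.2]
opening: 0.453
```

```bash
python3 - <<'E'
from h import *
s=manip.observe(); print(s['tcp_pos'],s['opening']*.087,s['force'],s['wrist_torque'])
b=capture('side')
cv2.imwrite('pics/sd3.png',cv2.resize(cv2.cvtColor(b,cv2.COLOR_RGB2BGR)[130:260,180:340],None,fx=4.5,fy=4.5,interpolation=2))
E
```

```text
[0.47044577 0.16388342 0.04201736] 0.03937763074154314 [-1.4296003  -0.72305856  5.16248989] [-0.22744203  0.3482575   0.01628928]
```

View pics/sd3.png

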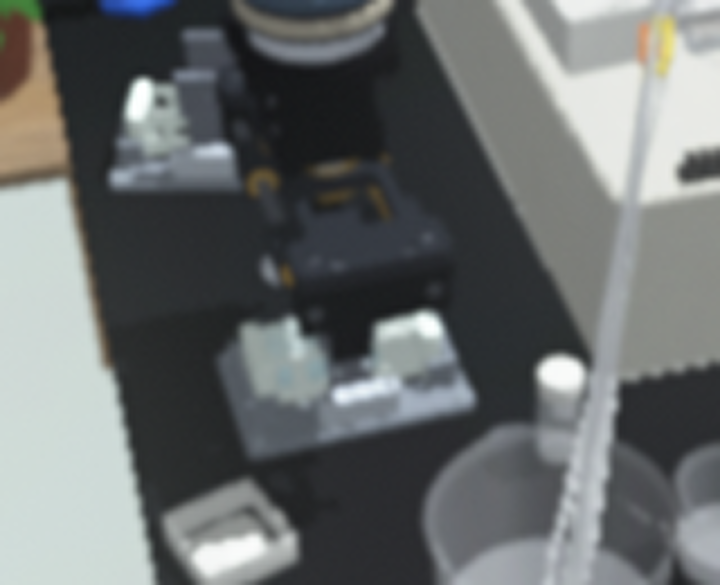

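Jaws stopped at about 39 mm (fully pinched is 41). Lifting.

Call:
move_arm:
  motion:
    - [0,0,0.005,0,0.02]
    - [0,0,0.008,0,0.02]
    - [0,0,0.01,0,0.02]
    - [0,0,0.012,0,0.02]
    - [0,0,0.015,0,0.02]
    - [0,0,0.02,0,0.02]
    - [0,0,0.02,0,0.02]
    - [0,0,0,0,0.02]

```text
time: 6.1
tcp_pos: [0.4716, 0.1646, 0.1335]
eef_rot: [-3.14, -0.053, -0.007]
force: [-0.4, 0.4, -2.7]
opening: 0.447
```

```bash
python3 - <<'E'
from h import *
s=manip.observe(); print(s['tcp_pos'],s['opening']*.087,s['force'],s['wrist_torque'])
b=capture('side')
cv2.imwrite('pics/sd4.png',cv2.resize(cv2.cvtColor(b,cv2.COLOR_RGB2BGR)[100:260,180:340],None,fx=3.7,fy=3.7,interpolation=2))
E
```

```text
[0.47157328 0.16460209 0.13353673] 0.0389206446484764 [-0.42671546  0.37161547 -2.69878589] [0.00614939 0.0104977  0.01142679]
```

View pics/sd4.png

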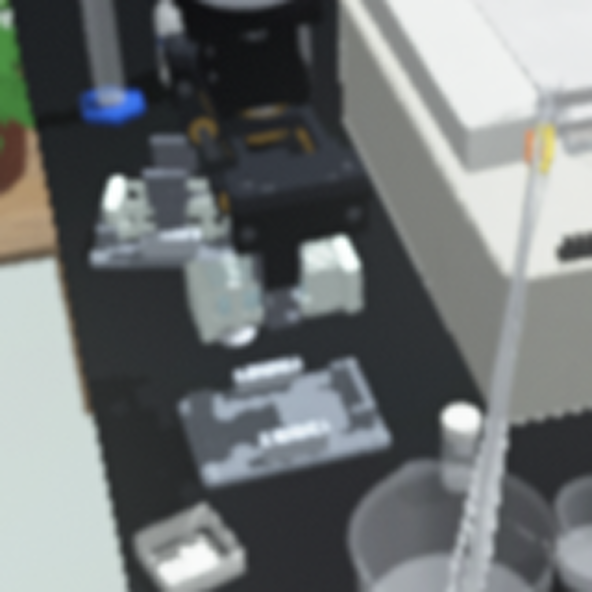

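The cassette is clear of its dock and level. I'll raise it and carry it along x≈0.435, beside and above the beaker.

Call:
move_arm:
  motion:
    - [-0.005,0,0.02,0,0.02]
    - [-0.01,0,0.03,0,0.02]
    - [-0.01,-0.01,0.03,0,0.02]
    - [-0.01,-0.02,0.02,0,0.02]
    - [0,-0.03,0,0,0.02]
    - [0,-0.03,0,0,0.02]
    - [0,-0.03,0,0,0.02]
    - [0,-0.03,0,0,0.02]

```text
time: 7.15
tcp_pos: [0.4345, 0.013, 0.2307]
eef_rot: [3.141, 0.053, -0.003]
force: [0.4, 0.4, -2.1]
opening: 0.451
```

Call:
move_arm:
  motion:
    - [0,-0.03,0,0,0.02]
    - [0,-0.03,0,0,0.02]
    - [0,-0.03,0,0,0.02]
    - [0,-0.03,0,0,0.02]
    - [0,-0.03,0,0,0.02]
    - [0.005,-0.03,0,0,0.02]
    - [0.01,-0.025,0,0,0.02]
    - [0.01,-0.02,0,0,0.02]

```text
time: 8.15
tcp_pos: [0.4608, -0.212, 0.2311]
eef_rot: [-3.141, -0.053, 0.001]
force: [-0.1, 1.2, -1.8]
opening: 0.447
```

Call:
move_arm:
  motion:
    - [0.008,-0.015,0,0,0.02]
    - [0.005,-0.01,-0.01,0,0.02]
    - [0,0,-0.02,0,0.02]
    - [0,0,-0.02,0,0.02]
    - [0,0,-0.02,0,0.02]
    - [0,0,-0.012,0,0.02]
    - [0,0,0,0,0.02]
    - [0,0,0,0,0.02]

```text
time: 9.15
tcp_pos: [0.474, -0.236, 0.1502]
eef_rot: [3.141, 0.054, 0.002]
force: [0.2, -1.1, -1.6]
opening: 0.448
```

```bash
python3 - <<'E'
from h import *
s=manip.observe(); print(s['tcp_pos'],s['opening']*.087,s['force'],abs(s['joint_velocities']).max())
for n in('side','scene','wrist'): cv2.imwrite(f'pics/{n}5.png',cv2.cvtColor(capture(n),cv2.COLOR_RGB2BGR))
for q in [(.475,-.243,.115),(.475,-.243,.015)]: print(proj('side',np.array(q)),proj('scene',np.array(q)),proj('wrist',np.array(q),s))
E
```

```text
[ 0.47396221 -0.23601416  0.15016017] 0.038993451594999576 [ 0.24759585 -1.0938502  -1.63130006] 0.007679432242441905
[312.1226111 325.5181197] [330.28940173 164.23186293] [290.09289409 235.99170352]
[310.42359073 359.32336188] [328.05481825 192.72554203] [286.5952741  197.59700039]
```

View pics/side5.png

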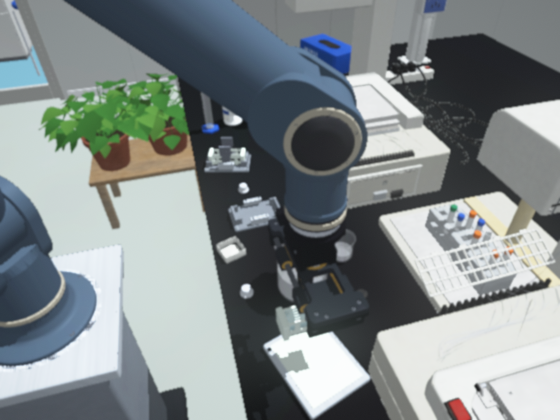

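View pics/wrist5.png

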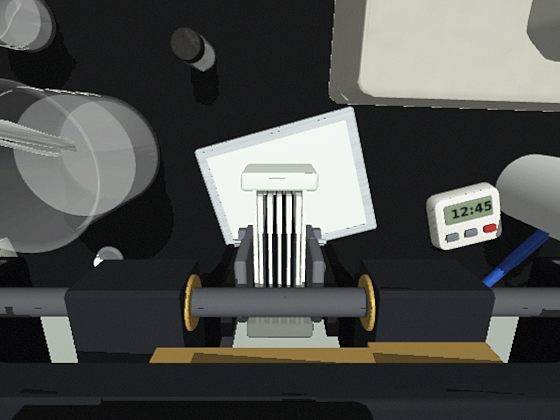

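View pics/scene5.png

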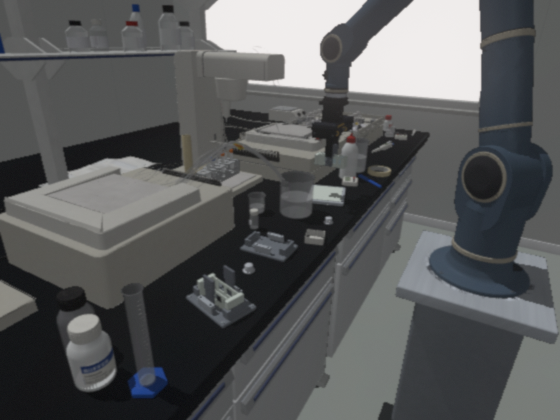

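```bash
python3 - <<'E'
from h import *
s=manip.observe(); print(s['tcp_pos'],s['time'])
P=[onz('wrist',*q,.015,s) for q in [(196,152),(353,108),(376,228)]]
print(np.round(P,3),np.linalg.norm(P[0]-P[1]),np.linalg.norm(P[1]-P[2]),(P[0]+P[2])/2)
for z in (.13,.15,.17):
  a,b=onz('wrist',243,168,z,s),onz('wrist',318,170,z,s); print(z,a.round(3),b.round(3),np.linalg.norm(a-b))
E
```

```text
[ 0.47386057 -0.23616813  0.15034886] 9.3
[[ 0.515 -0.158  0.015]
 [ 0.559 -0.299  0.015]
 [ 0.447 -0.332  0.015]] 0.14673230711667465 0.11666046466554639 [ 0.48110664 -0.24538856  0.015     ]
0.13 [ 0.521 -0.214  0.13 ] [ 0.522 -0.257  0.13 ] 0.04302264529000555
0.15 [ 0.525 -0.216  0.15 ] [ 0.525 -0.254  0.15 ] 0.03834405967900995
0.17 [ 0.528 -0.218  0.17 ] [ 0.528 -0.252  0.17 ] 0.033665474068014324
```

Call:
move_arm:
  motion:
    - [0.002,-0.004,0,0,0.02]
    - [0.002,-0.004,0,0,0.02]
    - [0,0,0,0,0.02]
    - [0,0,0,0,0.02]
    - [0,0,0,0,0.02]
    - [0,0,0,0,0.02]
    - [0,0,0,0,0.02]
    - [0,0,0,0,0.02]

```text
time: 10.3
tcp_pos: [0.4773, -0.244, 0.1496]
eef_rot: [3.141, 0.053, 0.0]
force: [-0.1, 0.2, -2.0]
opening: 0.452
```

```bash
python3 - <<'E'
from h import *
s=manip.observe(); print(s['tcp_pos'],s['eef_rot'],s['opening']*.087,s['force'],abs(s['joint_velocities']).max(),s['time'])
manip.close_job()
E
```

```text
[ 0.47733429 -0.24397273  0.1495786 ] [3.14105914e+00 5.32966502e-02 5.97306186e-05] 0.03930101400619986 [-0.05000544  0.18019661 -2.04479677] 0.0014066916018572303 10.3
the job is handed in; nothing more can be done
```

I took the cassette with the five glass slides out of its dock and handed the job in at 10.3 s, with it held over the light panel. `close_job` gives no verdict, so what follows is from my own last readings.

- **Grip:** the jaws rest at about 39 mm, slightly under the stated 41 mm for fully pinched, which points to both catches being fully in. I could not read the catch joints directly. The wrist carries about 2 to 2.7 N, which fits the cassette's weight.
- **Position:** the tool is at (0.477, -0.244), within about 5 mm of the panel middle. My three panel measurements differed by up to about 15 mm. The cassette's underside is about 0.10 m above the panel top.
- **Rest and level:** the tool points straight down and the joints are nearly still (about 0.001 rad/s).
- **Other objects:** in the last side and scene pictures the empty cassette, screw caps, boat and vials looked unmoved. I compared them only by eye, and the arm hid the beakers in part. The arm carried the cassette past the large beaker with no jump in the wrist force.

One reading was off on the way: before the grasp the tool was about 6 mm out in y. I corrected it before closing the jaws.

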